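Charge the dosing cup from the ball dispenser

TASK

Take the dosing cup from the balance pan and push it against the paddle under the hopper until the shutter is fully open and all six grinding balls have dropped into the cup; then draw it back so that the shutter closes fully, and stand the cup with its balls upright in the middle of the balance pan again. The shutter may or may not be locked, which the round knob beside the hopper does not show: if the paddle does not yield to a light push, do not force it, but put the cup down, give the knob a quarter turn and try again. Leave the tin, the bottle and the beaker where they stand.

Things in the scene. Friction and masses are not known exactly. Their poses are not given: they have to be found in the camera images.
- dispenser: Fixed gravity dispenser, 240 mm deep, 209 mm tall: white foot plate (150 mm wide, 125 mm out in front of the axis, top 14 mm up; a cup can stand on it), two steel pillars at the back, an aluminium deck (128 to 136 mm up) and on it a clear funnel hopper with six balls. Origin on the bench under the hopper's axis; +x runs from its open front, where the cup goes in, to its back; +z up.
- outlet (a point): Point on the hopper's axis 118 mm above the bench, where the balls come out. The hopper is 51 mm across at its foot and 97 mm at most, higher up; the deck reaches 48 mm in front of the axis. The lowest parts over the cup's path are the guide rails, 112 mm above the bench.
- shutter (a joint): Steel shutter below the hopper with a paddle hanging from it; slides along the dispenser's +x. 0 = closed, 0.055 m = fully open (hard stop). A spring closes it: about 3.5 N to start it, 7 N fully open, and it shuts by itself when the paddle is let go. Balls begin to fall at about 0.03. Locked, it stops dead after about 3 mm.
- paddle (a point): Middle of the paddle's rubber front face (40 mm wide; paddle 46 mm wide, 62 to 112 mm above the bench), which looks to the dispenser's -x. The cup's wall pushed straight along +x against it opens the shutter. When closed it lies 22 mm in front of the hopper's axis, so a cup that has pushed it fully open stands centred below the hopper.
- knob (a point): Centre of the round, knurled, unmarked black lock knob, 33 mm across, 22 mm high (159 to 181 mm up), upright on the wing at the dispenser's -y side, 108 mm from the hopper's axis. Turns about the vertical either way with light friction (0.06 N m), no stop near. If the shutter is locked, a quarter turn (1.57 rad) either way frees it; if it is free, a quarter turn may lock it.
- balance: Fixed white bench balance, 200 x 160 mm, 46 mm high under the pan. Origin on the bench under the pan's centre, +z up; display side to -x.
- pan (a point): Centre of the top face of the balance's round steel pan, 120 mm across, 56 mm above the bench.
- cup: Loose steel dosing cup with a straight handle, 110 g: cup 66 mm outer and 61 mm inner diameter, 55 mm high, 3 mm floor. Origin at the centre of its underside, +z up; the handle runs from the wall along its -x to 152 mm from the cup's axis. At the start it stands empty on the pan.
- handle (a point): Grasp point of the black handle, a bar 12 mm wide and 20 mm high (32 to 52 mm above the cup's underside): 120 mm along the cup's -x from its axis, 42 mm above its underside. Grasp it from above across its width; held here, the gripper stays clear of the hopper with the cup beneath it.
- cup_floor (a point): Centre of the cup's inner floor, 3 mm above its underside.
- tin: White lidded sample tin, 58 mm across, 34 mm high, bystander; origin at the centre of its underside.
- bottle: White bottle with blue cap, 54 mm across, 105 mm high, bystander; origin at the centre of its underside.
- beaker: Small glass beaker, 47 mm across, 59 mm high, bystander; origin at the centre of its underside.
- ball0_center (a point): Centre of grinding ball 1 of 6: white ceramic, 18 mm diameter, 12 g; at the start in the hopper, lowest ones 133 mm above the bench.
- ball1_center (a point): Centre of grinding ball 2 of 6: white ceramic, 18 mm diameter, 12 g; at the start in the hopper, lowest ones 133 mm above the bench.
- ball2_center (a point): Centre of grinding ball 3 of 6: white ceramic, 18 mm diameter, 12 g; at the start in the hopper, lowest ones 133 mm above the bench.
- ball3_center (a point): Centre of grinding ball 4 of 6: white ceramic, 18 mm diameter, 12 g; at the start in the hopper, lowest ones 133 mm above the bench.
- ball4_center (a point): Centre of grinding ball 5 of 6: white ceramic, 18 mm diameter, 12 g; at the start in the hopper, lowest ones 133 mm above the bench.
- ball5_center (a point): Centre of grinding ball 6 of 6: white ceramic, 18 mm diameter, 12 g; at the start in the hopper, lowest ones 133 mm above the bench.

How it is judged:
By the outcome, as a careful person would: the job done as asked, in the order asked, and still so for the second after the job is handed in, with the robot touching nothing.
It also fails if it takes over 72 s, if anything falls off the work surface, if the arm or the gripper's body presses on something with over 40 N, if the wrist force passes 120 N, or if a joint passes its speed limit or range.

ROBOT

A 7-joint arm with a two-finger parallel gripper is mounted at the origin on a cart in front of the work surface, level with it; the furniture and walls round the work are solid. World frame = base frame: x ahead of the robot, y to its left, z up, the work surface at z = 0. Lengths are in m, angles in rad, forces in N, time in s.
With the tool pointing down it reaches from about 0.425 to 0.925 m from the base axis. Payload 6.8 kg.
Tool frame: the origin (TCP) lies midway between the tips of the shut fingers; the grasp point (between the pads) lies 19 mm behind it; z points along the fingers, y is the line along which they close (so a half turn about z gives the same grasp; the last joint's range is limited). The gripper opens to 85 mm and grips with 20 to 120 N. Pads are 22 mm wide; open, the fingers measure 114 mm over their backs; the gripper's body (76 mm by 85 mm) begins 54 mm behind the grasp point. The pads swing forward as they close: fully open they stand 13 mm farther back than shut.
Start: joints at [1.077, 0.477, 0.022, 1.555, -0.011, 1.109, -0.083], TCP at [0.254, -0.625, 0.231] pointing down, gripper open.
Joint ranges: [-2.96, 2.96], [-0.34, 2.1], [-1.41, 1.46], [0.24, 2.44], [-1.37, 4.51], [0.17, 1.92], [-2.96, 2.96]. Speed limits (rad/s): [2.39, 2.39, 3.14, 3.14, 3.14, 3.14, 3.14].

INTERFACE

Orientations are given as a rotation vector (axis times angle).
In Python, from bench import r gives the robot as it stands.
- The arm moves only by the tool servo_tool, never from a script. Its arguments are lists of equal length, an entry for each row: "turn": the turn, a rotation vector about the world's x, y, z in units of 5 degrees (1.0 is 5 degrees), a list of three; "slide": the shift along the world's x, y, z in units of 30 mm (1.0 is 30 mm), a list of three; "hand": the opening, from 0 (shut) to 1 (fully open). In form: {"turn": [[rx, ry, rz], ...], "slide": [[dx, dy, dz], ...], "hand": [hand, ...]}. A call has 1 to 8 rows; each row is the pose to reach, as a shift and turn from the pose commanded when the call began; what a row does not reach only later rows make up. A row lasts 1/8 s, in which the tool goes at most 62.5 mm and 10.7 degrees, less where a joint would pass 70% of its speed; a pose out of reach is approached as far as the arm can. A call with a gripper value outside its range is refused whole. The fingers move at their own pace and stop on an object; "squeeze" is the grip in N (left out, the last holds). Time passes only in rows, so rows that repeat a pose let the fingers close. It gives the time, the measured TCP pose, the force, the opening and the grip force at its end, in the units of the state.
- r.get_obs(): the state, without advancing time (a new reading comes with each control period).
- r.grab_frame(name): name is "side" or "top" or "wrist"; returns (picture, depth): 400x640x3 uint8, red, green, blue; 400x640 float32, m along the optical axis (not along the pixel's ray), 0 where there is no reading.
- r.get_calibration(name): a dict with "fovy" (degrees; the focal length in pixels is half the picture's height over the tangent of half this angle, whatever the lens; pixels are square), "cx", "cy" (the principal point, pixels), "R" (3x3) and "t" (3): a world point X has camera coordinates R X + t. Camera axes: x right, y down, z forward; pixel columns grow to the right and rows downward; lengths in m; the calibration is good to about 2 mm. A picture is of the moment at which its call begins: read the wrist's pose just before it. get_calibration takes no time and is no camera call; for the wrist camera it gives the pose at the moment of the call.
- r.hand_in(): hands the job in; it is judged then, once.
The state is a dict: "clock": time; "joints": joint angles; "qvel": joint speeds; "tau": joint torques, N m; "tcp_pos": TCP position; "orientation": TCP orientation; "contact_force": force on the tool from outside, world axes, zero at the start; "moment": the same for the moment, N m; "grip_width": finger opening in m; "gripper_force": force on a finger pad.
Only numpy, scipy, OpenCV 4.12 (cv2) and the standard library are available. Lean on these libraries where they do the work, as an engineer would, in place of code of your own. Each camera call takes 0.05 s, during which the arm holds its last target. There are 200 camera calls.

## Working session

There is one attempt and no reset: what is moved stays moved. The work goes in short steps, Python scripts to look and compute and a tool call to move; the robot and the scene stay as the last step left them, time stands still between calls to the robot, and variables do not carry over. Pictures are saved under pics/ and viewed, at most 10 in all, crops included, and the job is handed in when it is done.

Besides the shell and the picture viewer there is one more tool, called after "Call:" by a JSON object that holds its "op" and its "data". servo_tool: Moves the arm, as the interface text tells. Its arguments: {"type":"object","properties":{"turn":{"type":"array"},"slide":{"type":"array"},"hand":{"type":"array"},"squeeze":{"type":"number"}},"required":["turn","slide","hand"]}

```bash
mkdir -p pics; cat > h.py <<'E'
import numpy as np, cv2
from bench import r
def K(n):
    c=r.get_calibration(n); f=200/np.tan(np.radians(c["fovy"])/2); return f,c["cx"],c["cy"],np.array(c["R"]),np.array(c["t"])
def cloud(n):
    k=K(n); im,d=r.grab_frame(n); f,cx,cy,R,t=k
    v,u=np.mgrid[:400,:640]; P=np.stack([(u-cx)/f*d,(v-cy)/f*d,d],-1)
    W=(P-t)@R; W[d==0]=np.nan
    return im,d,W
def save(n,im): cv2.imwrite("pics/"+n,im[...,::-1])
E
python3 - <<'E'
from h import *
o=r.get_obs();print({k:np.round(v,3) for k,v in o.items()})
for n in("top","side"):
    im,d,W=cloud(n); save(n+"0.png",im); np.save(n+"W.npy",W); np.save(n+"I.npy",im); print(n,K(n))
E
```

```text
{'clock': np.float64(0.0), 'joints': array([ 1.077,  0.478,  0.022,  1.556, -0.012,  1.109, -0.083]), 'qvel': array([-0.001,  0.   ,  0.001,  0.001,  0.   ,  0.   , -0.001]), 'tau': array([-0.0000e+00, -5.9645e+01,  1.6080e+00, -2.8119e+01,  1.2000e-02,
        9.0000e-03, -0.0000e+00]), 'tcp_pos': array([ 0.254, -0.625,  0.23 ]), 'orientation': array([-3.082e+00, -6.020e-01,  1.000e-03]), 'contact_force': array([ 0.181,  0.095, -0.638]), 'moment': array([-0.047, -0.037,  0.036]), 'gripper_force': np.float64(0.0), 'grip_width': np.float64(0.085)}
top (np.float64(434.1574505634503), 324.483785591339, 197.79643544851018, array([[-7.86865858e-03, -9.99968877e-01,  5.74644110e-04],
       [-9.82812820e-01,  7.62766442e-03, -1.84447227e-01],
       [ 1.84437103e-01, -2.01611986e-03, -9.82842251e-01]]), array([-0.06488149,  0.62232153,  0.98942033]))
side (np.float64(378.6443393438483), 318.28562190947616, 202.46030359416733, array([[ 0.98162864, -0.19073137,  0.00517234],
       [-0.0628507 , -0.34882871, -0.93507664],
       [ 0.18015271,  0.91757293, -0.35440785]]), array([-0.60664211,  0.14638967,  0.84181589]))
```

View pics/top0.png

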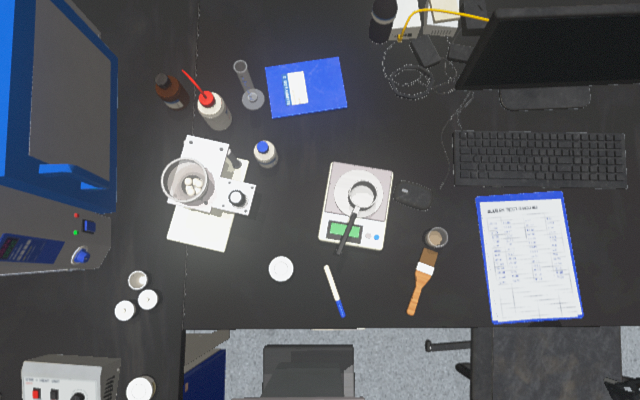

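View pics/side0.png

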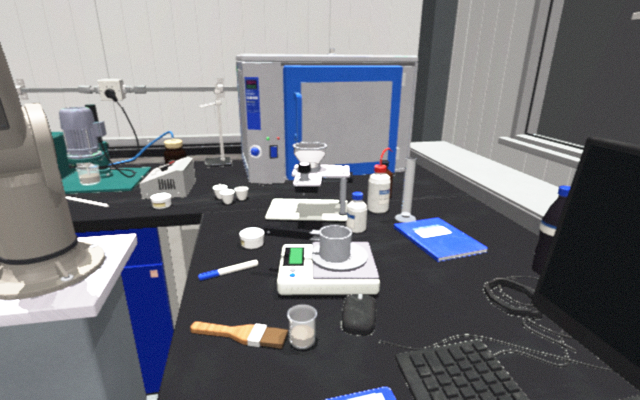

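The top view shows the hopper at (187,182), knob at (237,198), cup at (361,195) with its handle running to (340,250), tin at (281,268), bottle at (265,153) and beaker at (436,238). The side view agrees.

```bash
cat > m.py <<'E'
from h import *
from scipy.optimize import least_squares
def circ(p):
    s=least_squares(lambda q:np.hypot(p[:,0]-q[0],p[:,1]-q[1])-q[2],[*p[:,:2].mean(0),.03],loss='soft_l1',f_scale=.001).x; return np.round(s,4)
W=np.load("topW.npy"); I=np.load("topI.npy").astype(int)
def box(u0,u1,v0,v1,z0,z1):
    w=W[v0:v1,u0:u1].reshape(-1,3); c=I[v0:v1,u0:u1].reshape(-1,3); m=(w[:,2]>z0)&(w[:,2]<z1); return w[m],c[m]
p,c=box(220,256,183,213,.172,.19); d=c.sum(1)<200; print("knob",circ(p[d]),p[d].mean(0),len(p[d]),np.ptp(p[d],0))
for n,b in dict(foot=(160,245,195,255,.008,.020),deck=(175,260,130,220,.128,.145)).items():
    p,c=box(*b); print(n,len(p),p[:,2].mean(),[tuple(np.round(q,4)) if np.ndim(q) else q for q in cv2.minAreaRect(p[:,:2].astype(np.float32))])
p,c=box(150,225,150,215,.195,.22); print("rim",len(p),len(p) and circ(p))
p,c=box(310,400,155,255,.035,.05); print("bal",cv2.minAreaRect(p[:,:2].astype(np.float32)))
p,c=box(325,395,160,225,.051,.06); 
h=cv2.convexHull(p[:,:2].astype(np.float32))[:,0]; print("pan",circ(h),cv2.minEnclosingCircle(h))
p,c=box(335,385,170,220,.106,.116); g=c.min(1)>90; print("cup rim",circ(p[g]),p[g,2].mean(),len(p[g]))
p,c=box(325,372,195,260,.085,.125); d=c.max(1)<80; p=p[d]
L=cv2.fitLine(p[:,:2].astype(np.float32),cv2.DIST_L2,0,.01,.01).ravel(); print("handle",len(p),L,np.degrees(np.arctan2(L[1],L[0])),p.min(0),p.max(0))
for n,b in dict(tin=(265,297,252,285,.025,.045),bottle=(250,282,135,170,.07,.12),beaker=(420,452,222,255,.03,.07)).items():
    p,c=box(*b); print(n,len(p) and circ(cv2.convexHull(p[:,:2].astype(np.float32))[:,0]))
E
python3 m.py
```

```text
m.py:4: RuntimeWarning: Mean of empty slice.
  s=least_squares(lambda q:np.hypot(p[:,0]-q[0],p[:,1]-q[1])-q[2],[*p[:,:2].mean(0),.03],loss='soft_l1',f_scale=.001).x; return np.round(s,4)
  ret = um.true_divide(
Traceback (most recent call last):
  File "m.py", line 8, in <module>
    p,c=box(220,256,183,213,.172,.19); d=c.sum(1)<200; print("knob",circ(p[d]),p[d].mean(0),len(p[d]),np.ptp(p[d],0))
                                                                    ~~~~^^^^^^
  File "m.py", line 4, in circ
    s=least_squares(lambda q:np.hypot(p[:,0]-q[0],p[:,1]-q[1])-q[2],[*p[:,:2].mean(0),.03],loss='soft_l1',f_scale=.001).x; return np.round(s,4)
      ~~~~~~~~~~~~~^^^^^^^^^^^^^^^^^^^^^^^^^^^^^^^^^^^^^^^^^^^^^^^^^^^^^^^^^^^^^^^^^^^^^^^^^^^^^^^^^^^^^^^^^^^^^^^^^^^^
ValueError: Initial guess is outside of provided bounds
```

```bash
python3 - <<'E'
from h import *
W=np.load("topW.npy")
for n,(u,v) in dict(table=(300,300),knob=(237,198),wing=(237,183),foot=(200,235),deck=(205,150),pan=(340,190),bal=(328,230),tin=(281,268),rim=(361,206),hand=(345,240)).items(): print(n,W[v,u].round(4))
E
```

```text
table [ 0.3794 -0.0082  0.0011]
knob [0.5998 0.1164 0.1804]
wing [0.6421 0.1261 0.1374]
foot [0.539  0.2397 0.0116]
deck [0.7195 0.201  0.1376]
pan [ 0.6413 -0.1076  0.055 ]
bal [ 0.5453 -0.0776  0.0446]
tin [0.456  0.0358 0.0334]
rim [ 0.5926 -0.153   0.1085]
hand [ 0.5152 -0.1151  0.1086]
```

```bash
sed -i 's/d=c.sum(1)<200; print("knob"/d=p[:,2]>0; print("knob"/' m.py; python3 m.py; python3 - <<'E'
from h import *
I=np.load("topI.npy");cv2.imwrite("pics/crop.png",np.hstack([cv2.resize(I[130:260,150:270,::-1],None,fx=4,fy=4,interpolation=2)[:, :400],cv2.resize(I[150:280,310:410,::-1],None,fx=4,fy=4,interpolation=2)]))
E
```

```text
knob [0.6026 0.1189 0.012 ] [0.60236485 0.11887138 0.17941264] 200 [0.03270271 0.03340313 0.01158688]
foot 2201 0.01272846465491509 [(np.float64(0.5642), np.float64(0.2397)), (np.float64(0.1497), np.float64(0.1019)), 76.49442291259766]
deck 2802 0.13506726806408162 [(np.float64(0.6662), np.float64(0.172)), (np.float64(0.1767), np.float64(0.1761)), 85.41059875488281]
rim 447 [0.6352 0.222  0.0455]
bal ((0.6087831854820251, -0.1468767523765564), (0.1581530123949051, 0.19804073870182037), 80.01306915283203)
pan [ 0.6343 -0.1516  0.0598] ((0.646282434463501, -0.15464788675308228), 0.07238409668207169)
cup rim [ 0.6211 -0.1574  0.0322] 0.10879310419164863 138
handle 22 [ 0.9124468  -0.4091954   0.49863127 -0.10264115] -24.154299 [ 0.4826125  -0.11748807  0.09272553] [ 0.52242913 -0.09455262  0.10920221]
tin [0.4561 0.0368 0.0288]
bottle [0.7386 0.0764 0.025 ]
beaker [ 0.5267 -0.3376  0.0229]
```

View pics/crop.png

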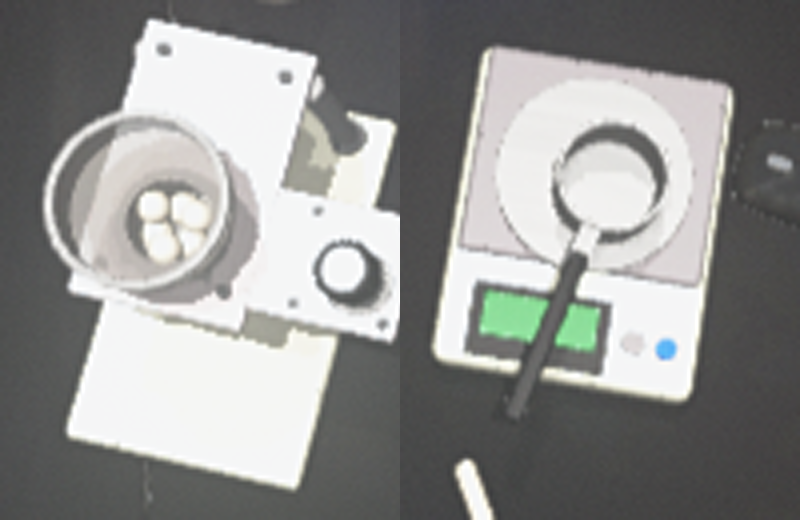

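Call:
{"op": "servo_tool", "data": {"turn": [[0,0,26.7],[0,0,26.7],[0,0,26.7],[0,0,26.7],[0,0,26.7],[0,0,26.7],[0,0,26.7],[0,0,26.7]], "slide": [[8.6,17.2,-1],[8.6,17.2,-1],[8.6,17.2,-1],[8.6,17.2,-1],[8.6,17.2,-1],[8.6,17.2,-1],[8.6,17.2,-1],[8.6,17.2,-1]], "hand": [1,1,1,1,1,1,1,1]}}

```text
clock: 1.1
tcp_pos: [0.4777, -0.177, 0.2052]
orientation: [1.838, 2.548, -0.0]
contact_force: [0.0, 0.4, -0.7]
grip_width: 0.0853
gripper_force: 0.0
```

```bash
cat >> h.py <<'E'
from scipy.spatial.transform import Rotation as Ro
def st():
    o=r.get_obs(); x=Ro.from_rotvec(o["orientation"]).as_matrix()
    print("t",round(float(o["clock"]),2),"tcp",o["tcp_pos"].round(4),"xyaw",np.degrees(np.arctan2(x[1,0],x[0,0])).round(2),"zax",x[:,2].round(3),"F",o["contact_force"].round(2),"w",round(float(o["grip_width"]),4),"g",round(float(o["gripper_force"]),1),"j",o["joints"].round(2)); return o
def to(p,yaw):
    o=st(); x=Ro.from_rotvec(o["orientation"]).as_matrix(); a=yaw-np.degrees(np.arctan2(x[1,0],x[0,0])); print("slide",((np.array(p)-o["tcp_pos"])/.03).round(2),"turnz",round(((a+180)%360-180)/5,2))
E
python3 -c "
from h import *
to((.5117,-.108,.2),155.7)"
```

```text
t 1.1 tcp [ 0.4777 -0.177   0.2052] xyaw 108.38 zax [-0. -0. -1.] F [ 0.03  0.37 -0.73] w 0.0853 g 0.0 j [ 0.64  0.27 -0.48  1.95  0.15  0.96  0.41]
slide [ 1.13  2.3  -0.17] turnz 9.46
```

Call:
{"op": "servo_tool", "data": {"turn": [[0,0,9.4],[0,0,9.4],[0,0,9.4],[0,0,9.4],[0,0,9.4],[0,0,9.4],[0,0,9.4],[0,0,9.4]], "slide": [[1.1,2.2,-0.2],[1.1,2.2,-0.2],[1.1,2.2,-0.2],[1.1,2.2,-0.2],[1.1,2.2,-0.2],[1.1,2.2,-0.2],[1.1,2.2,-0.2],[1.1,2.2,-0.2]], "hand": [1,1,1,1,1,1,1,1]}}

```text
clock: 2.1
tcp_pos: [0.5102, -0.1128, 0.1993]
orientation: [-0.68, -3.067, 0.0]
contact_force: [0.1, -1.5, 0.3]
grip_width: 0.0857
gripper_force: 0.0
```

```bash
python3 -c "
from h import *
to((.5117,-.108,.079),155.7)
im,d,W=cloud('wrist');save('w1.png',im);np.save('w1.npy',W)"
```

```text
t 2.1 tcp [ 0.5102 -0.1128  0.1993] xyaw 155.0 zax [-0. -0. -1.] F [ 0.08 -1.51  0.28] w 0.0857 g 0.0 j [ 0.64  0.33 -0.65  1.92  0.24  0.97  1.01]
slide [ 0.05  0.16 -4.01] turnz 0.14
```

View pics/w1.png

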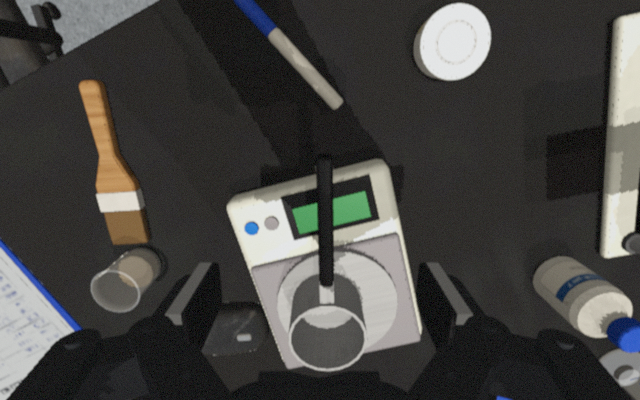

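The wrist view shows the handle from (325,160) to (327,285), between the fingers, with the cup at (327,337). I'll measure the handle line and the cup rim from it.

```bash
python3 - <<'E'
from h import *
W=np.load("w1.npy"); p=W[165:275,305:345].reshape(-1,3); p=p[(p[:,2]>.098)&(p[:,2]<.115)]
L=cv2.fitLine(p[:,:2].astype(np.float32),cv2.DIST_L2,0,.01,.01).ravel();print(len(p),L,np.degrees(np.arctan2(L[1],L[0])),p[:,2].mean(),p.min(0))
q=W[290:372,285:370].reshape(-1,3); q=q[(q[:,2]>.107)&(q[:,2]<.116)];print(len(q),cv2.minEnclosingCircle(q[:,:2].astype(np.float32)))
E
```

```text
1762 [ 0.917194   -0.39844096  0.52445817 -0.11412837] -23.48075 0.10697887239199244 [ 0.48451729 -0.13776367  0.10280322]
978 ((0.6153603196144104, -0.15407590568065643), 0.039501652121543884)
```

Call:
{"op": "servo_tool", "data": {"turn": [[0,0,0.2],[0,0,0.2],[0,0,0.2],[0,0,0.2],[0,0,0.2],[0,0,0.2]], "slide": [[0.05,0.14,-1.5],[0.05,0.14,-3],[0.05,0.14,-4],[0.05,0.14,-4],[0.05,0.14,-4],[0.05,0.14,-4]], "hand": [1,1,1,1,1,1]}}

```text
clock: 2.9
tcp_pos: [0.513, -0.1088, 0.0809]
orientation: [0.652, 3.07, -0.0]
contact_force: [-0.6, 0.1, -0.1]
grip_width: 0.0854
gripper_force: 0.0
```

Call:
{"op": "servo_tool", "data": {"turn": [[0,0,0],[0,0,0],[0,0,0],[0,0,0],[0,0,0],[0,0,0],[0,0,0],[0,0,0]], "slide": [[0,0,0],[0,0,0],[0,0,0],[0,0,0],[0,0,0],[0,0,0],[0,0,0],[0,0,0]], "hand": [0,0,0,0,0,0,0,0], "squeeze": 80}}

```text
clock: 3.9
tcp_pos: [0.5118, -0.1085, 0.0794]
orientation: [0.652, 3.073, 0.0]
contact_force: [-0.8, -0.2, 1.9]
grip_width: 0.0104
gripper_force: 79.2
```

```bash
python3 -c "
from h import *
st()"
```

```text
t 3.9 tcp [ 0.5118 -0.1085  0.0794] xyaw 156.05 zax [ 0.  0. -1.] F [-0.77 -0.2   1.85] w 0.0104 g 79.2 j [ 0.55  0.5  -0.58  2.01  0.4   0.74  0.88]
```

Call:
{"op": "servo_tool", "data": {"turn": [[0,0,0],[0,0,0],[0,0,0],[0,0,0.3],[0,0,0.6],[0,0,0.9],[0,0,1],[0,0,1]], "slide": [[0,0,0.7],[0,0,1.5],[0,0,2.2],[-0.8,1.4,2.4],[-1.6,2.8,2.4],[-2.4,4.2,2.4],[-2.4,5.3,2.4],[-2.4,5.3,2.4]], "hand": [0,0,0,0,0,0,0,0]}}

```text
clock: 4.9
tcp_pos: [0.4394, 0.0529, 0.1515]
orientation: [0.51, 3.1, 0.001]
contact_force: [0.4, -0.0, -1.4]
grip_width: 0.0103
gripper_force: 78.9
```

Call:
{"op": "servo_tool", "data": {"turn": [[0,0,0.2],[0,0,0.5],[0,0,0.7],[0,0,0.9],[0,0,1.1],[0,0,1.1],[0,0,1.1],[0,0,1.1]], "slide": [[-0.9,1.3,0],[-1.2,2.7,0],[-1.4,4.1,0],[-1.5,5.6,0],[-1.6,6.9,0],[-1.6,7.6,0],[-1.6,7.6,0],[-1.6,7.6,0]], "hand": [0,0,0,0,0,0,0,0]}}

```text
clock: 5.9
tcp_pos: [0.3921, 0.2767, 0.1508]
orientation: [-0.37, -3.119, 0.003]
contact_force: [-1.0, 0.7, -1.5]
grip_width: 0.0104
gripper_force: 78.9
```

```bash
python3 - <<'E'
from h import *
to((.3925,.2805,.0684),166.5)
im,d,W=cloud('top');im2=im[100:280,120:300];save('t2.png',cv2.resize(im2,None,fx=3,fy=3,interpolation=2));np.save('topW2.npy',W);np.save('topI2.npy',im)
E
```

```text
t 5.9 tcp [0.3921 0.2767 0.1508] xyaw 166.46 zax [-0.001 -0.002 -1.   ] F [-0.96  0.72 -1.46] w 0.0104 g 78.9 j [-0.04  0.38 -0.83  2.05  0.36  0.87  0.25]
slide [ 0.01  0.13 -2.75] turnz 0.01
```

View pics/t2.png

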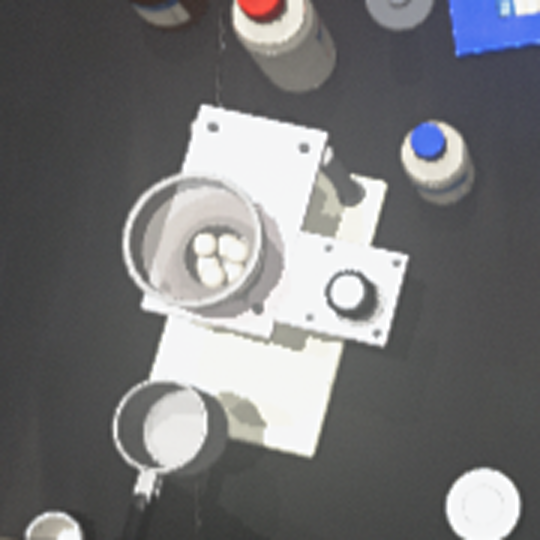

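The cup is held at crop pixel (160,425), in front of the foot plate and left of its middle as seen here, because it is high and the view has parallax. I'll check this in numbers.

```bash
python3 - <<'E'
from h import *
exec(open('m.py').read().split('W=np')[0].split('import *',1)[1])
W=np.load('topW2.npy'); p=W[220:265,150:200].reshape(-1,3); p=p[(p[:,2]>.172)&(p[:,2]<.19)]
print(len(p),p[:,2].mean(),circ(p),cv2.minEnclosingCircle(p[:,:2].astype(np.float32)))
w=W[205:216,158:200]
# deck + foot edge lines: foot left/right edges
f=W[195:262,150:245].reshape(-1,3); f=f[(f[:,2]>.008)&(f[:,2]<.020)]
W0=np.load('topW.npy'); g=W0[195:262,150:245].reshape(-1,3); g=g[(g[:,2]>.008)&(g[:,2]<.020)].astype(np.float32)
O=np.array([.6355,.222])
for a in (-12.5,-13,-13.5,-14,-14.5,-15):
    t=np.radians(a); R=np.array([[np.cos(t),np.sin(t)],[-np.sin(t),np.cos(t)]])
    q=(g[:,:2]-O)@R.T; b=[]
    # sharpness: per-x-bin y min/max spread
    bins=np.digitize(q[:,0],np.linspace(-.12,-.05,12)); mn=np.array([[q[bins==i,1].min(),q[bins==i,1].max()] for i in range(1,12) if (bins==i).sum()>20])
    print(a,mn.std(0).round(4),mn.mean(0).round(4),np.percentile(q[:,0],.5).round(4))
E
```

```text
244 0.17809584634557732 [0.5086 0.2466 0.0319] ((0.5005046725273132, 0.2481372356414795), 0.04165647551417351)
-12.5 [0.0006 0.0007] [-0.072   0.0759] -0.124
-13 [0.0007 0.0006] [-0.0726  0.0752] -0.1238
-13.5 [0.0007 0.0005] [-0.0734  0.0745] -0.1237
-14 [0.0008 0.0005] [-0.0742  0.0738] -0.1238
-14.5 [0.0009 0.0006] [-0.0749  0.0729] -0.124
-15 [0.0011 0.0007] [-0.0756  0.0721] -0.1242
```

Call:
{"op": "servo_tool", "data": {"turn": [[0,0,0],[0,0,0],[0,0,0],[0,0,0],[0,0,0],[0,0,0],[0,0,0],[0,0,0]], "slide": [[0,0.14,-1.4],[0,0.14,-2.75],[0,0.14,-2.75],[0.5,0.02,-2.75],[1.0,-0.09,-2.75],[1.5,-0.21,-2.75],[1.95,-0.32,-2.75],[1.95,-0.32,-2.75]], "hand": [0,0,0,0,0,0,0,0]}}

```text
clock: 6.95
tcp_pos: [0.4518, 0.2682, 0.0689]
orientation: [0.372, 3.119, 0.001]
contact_force: [-0.0, -0.2, -1.3]
grip_width: 0.0111
gripper_force: 78.9
```

```bash
cat >> h.py <<'E'
O=np.array([.6355,.222]); D=np.array([.9732,-.230])
def dsp():
    o=st(); c=o["tcp_pos"][:2]-O; f=o["contact_force"]; print("grasp disp x,y",(c@D).round(4),(c@[.230,.9732]).round(4),"F along",(f[:2]@D).round(2),"lat",(f[:2]@[.230,.9732]).round(2))
E
python3 -c "
from h import *
dsp()"
```

```text
t 6.95 tcp [0.4518 0.2682 0.0689] xyaw 166.41 zax [ 0.001  0.    -1.   ] F [-0.02 -0.22 -1.26] w 0.0111 g 78.9 j [-0.09  0.56 -0.72  2.01  0.53  0.77  0.21]
grasp disp x,y -0.1894 0.0027 F along 0.03 lat -0.22
```

Call:
{"op": "servo_tool", "data": {"turn": [[0,0,0],[0,0,0],[0,0,0],[0,0,0],[0,0,0],[0,0,0]], "slide": [[0.32,-0.12,0],[0.45,-0.15,0],[0.52,-0.16,0],[0.58,-0.18,0],[0.65,-0.19,0],[0.65,-0.19,0]], "hand": [0,0,0,0,0,0]}}

```text
clock: 7.7
tcp_pos: [0.4686, 0.2633, 0.0686]
orientation: [-0.367, -3.118, 0.001]
contact_force: [-5.1, 0.8, -0.1]
grip_width: 0.0108
gripper_force: 79.0
```

```bash
python3 -c "
from h import *
dsp()"
```

```text
t 7.7 tcp [0.4686 0.2633 0.0686] xyaw 166.59 zax [-0.002 -0.    -1.   ] F [-5.14  0.77 -0.1 ] w 0.0108 g 79.0 j [-0.07  0.58 -0.71  1.98  0.53  0.78  0.25]
grasp disp x,y -0.1719 0.0018 F along -5.18 lat -0.44
```

Call:
{"op": "servo_tool", "data": {"turn": [[0,0,0],[0,0,0],[0,0,0]], "slide": [[0.06,-0.015,0],[0.12,-0.03,0],[0.12,-0.03,0]], "hand": [0,0,0]}}

```text
clock: 8.07
tcp_pos: [0.4691, 0.2632, 0.0682]
orientation: [-0.363, -3.115, 0.002]
contact_force: [-12.8, 1.9, 3.3]
grip_width: 0.0102
gripper_force: 79.5
```

```bash
python3 -c "
from h import *
dsp()"
```

```text
t 8.07 tcp [0.4691 0.2632 0.0682] xyaw 166.69 zax [-0.006 -0.001 -1.   ] F [-12.85   1.9    3.28] w 0.0102 g 79.5 j [-0.07  0.58 -0.72  1.97  0.53  0.79  0.25]
grasp disp x,y -0.1714 0.0018 F along -12.94 lat -1.11
```

The shutter is locked: the push stopped dead 3 mm after contact and the force rose to 13 N. I'll back off and put the cup down on the foot plate.

Call:
{"op": "servo_tool", "data": {"turn": [[0,0,0],[0,0,0],[0,0,0],[0,0,0],[0,0,0],[0,0,0],[0,0,0],[0,0,0]], "slide": [[-0.5,0.12,0],[-1.0,0.24,0],[-1.35,0.32,0],[-1.35,0.32,-0.3],[-1.35,0.32,-0.6],[-1.35,0.32,-0.8],[-1.35,0.32,-0.95],[-1.35,0.32,-0.95]], "hand": [0,0,0,0,0,0,0,0]}}

```text
clock: 9.07
tcp_pos: [0.4328, 0.2717, 0.0399]
orientation: [-0.368, -3.119, 0.001]
contact_force: [0.0, -0.3, -0.9]
grip_width: 0.0111
gripper_force: 78.9
```

Call:
{"op": "servo_tool", "data": {"turn": [[0,0,0],[0,0,0],[0,0,0]], "slide": [[0,0,-0.05],[0,0,-0.08],[0,0,-0.08]], "hand": [0,0,0]}}

```text
clock: 9.45
tcp_pos: [0.433, 0.2718, 0.038]
orientation: [0.368, 3.12, 0.0]
contact_force: [-1.2, 0.0, -1.4]
grip_width: 0.0107
gripper_force: 78.9
```

```bash
python3 -c "
from h import *
dsp()"
```

```text
t 9.45 tcp [0.433  0.2718 0.038 ] xyaw 166.55 zax [ 0.  0. -1.] F [-1.16  0.01 -1.35] w 0.0107 g 78.9 j [-0.14  0.59 -0.69  2.05  0.58  0.7   0.14]
grasp disp x,y -0.2086 0.0019 F along -1.14 lat -0.26
```

Call:
{"op": "servo_tool", "data": {"turn": [[0,0,0],[0,0,0],[0,0,0]], "slide": [[0,0,-0.03],[0,0,-0.06],[0,0,-0.06]], "hand": [0,0,0]}}

```text
clock: 9.82
tcp_pos: [0.4327, 0.2721, 0.0366]
orientation: [0.367, 3.12, 0.0]
contact_force: [-2.8, -0.9, 5.7]
grip_width: 0.0106
gripper_force: 80.0
```

```bash
python3 -c "
from h import *
dsp()"
```

```text
t 9.82 tcp [0.4327 0.2721 0.0366] xyaw 166.57 zax [ 0. -0. -1.] F [-2.8  -0.87  5.74] w 0.0106 g 80.0 j [-0.14  0.59 -0.68  2.05  0.58  0.7   0.14]
grasp disp x,y -0.2089 0.0021 F along -2.52 lat -1.49
```

Call:
{"op": "servo_tool", "data": {"turn": [[0,0,0],[0,0,0],[0,0,0],[0,0,0],[0,0,0],[0,0,0],[0,0,0],[0,0,0]], "slide": [[0,0,0],[0,0,0],[0,0,0],[0,0,0],[0,0,1],[0,0,3],[0,0,5],[0,0,7.1]], "hand": [0.8,0.8,0.8,0.8,0.8,0.8,0.8,0.8]}}

```text
clock: 10.82
tcp_pos: [0.4326, 0.2715, 0.2504]
orientation: [-0.368, -3.12, 0.0]
contact_force: [1.7, 0.3, -0.3]
grip_width: 0.0682
gripper_force: 0.0
```

Call:
{"op": "servo_tool", "data": {"turn": [[0,0,2],[0,0,4],[0,0,6],[0,0,8],[0,0,10],[0,0,12],[0,0,12],[0,0,12]], "slide": [[1.4,-1.3,0],[2.8,-2.6,0],[4.2,-3.9,0],[5.65,-5.1,0],[5.65,-5.1,0],[5.65,-5.1,0],[5.65,-5.1,0],[5.65,-5.1,0]], "hand": [0.9,0.9,0.9,0.9,0.9,0.9,0.9,0.9]}}

```text
clock: 11.82
tcp_pos: [0.6023, 0.1188, 0.2486]
orientation: [1.237, -2.888, 0.0]
contact_force: [-0.2, -0.1, -0.3]
grip_width: 0.0768
gripper_force: 0.0
```

```bash
python3 - <<'E'
from h import *
to((.602,.119,.15),226.5)
im,d,W=cloud('wrist');np.save('w2.npy',W)
im2,_,W2=cloud('top'); np.save('t3.npy',W2)
save('w2.png',np.hstack([cv2.resize(im,(400,250)),cv2.resize(im2[120:280,100:300],(312,250))]))
m=(W[...,2]>.172)&(W[...,2]<.19)&(np.hypot(W[...,0]-.602,W[...,1]-.119)<.03); p=W[m];print(len(p)); print(p.mean(0),cv2.minEnclosingCircle(p[:,:2].astype(np.float32)))
E
```

```text
t 11.82 tcp [0.6023 0.1188 0.2486] xyaw -133.63 zax [-0. -0. -1.] F [-0.22 -0.06 -0.34] w 0.0768 g 0.0 j [ 0.4   0.54 -0.99  1.64  0.48  1.22  1.69]
slide [-0.01  0.01 -3.29] turnz 0.03
1970
[0.60036782 0.12056818 0.18000646] ((0.6014150381088257, 0.12204554677009583), 0.017688194289803505)
```

View pics/w2.png

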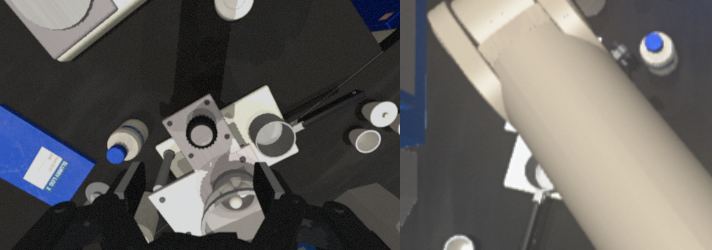

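The wrist view shows the cup upright on the foot plate at (272,130) and the knob at (203,132) between the fingers. I'll go down onto the knob.

Call:
{"op": "servo_tool", "data": {"turn": [[0,0,0],[0,0,0],[0,0,0],[0,0,0],[0,0,0],[0,0,0],[0,0,0],[0,0,0]], "slide": [[-0.03,0.04,-1.2],[-0.03,0.04,-2.4],[-0.03,0.04,-3.3],[-0.03,0.04,-3.3],[-0.03,0.04,-3.3],[-0.03,0.04,-3.3],[-0.03,0.04,-3.3],[-0.03,0.04,-3.3]], "hand": [0.9,0.9,0.9,0.9,0.3,0.3,0.3,0.3], "squeeze": 40}}

```text
clock: 12.92
tcp_pos: [0.6013, 0.1214, 0.1514]
orientation: [-1.242, 2.885, 0.001]
contact_force: [-3.4, 0.8, 6.1]
grip_width: 0.0318
gripper_force: 39.8
```

```bash
python3 -c "
from h import *
st()"
```

```text
t 12.93 tcp [0.6013 0.1214 0.1514] xyaw -133.42 zax [ 0.001  0.001 -1.   ] F [-3.41  0.76  6.12] w 0.0318 g 39.8 j [ 0.36  0.64 -0.93  1.74  0.57  1.06  1.62]
```

Call:
{"op": "servo_tool", "data": {"turn": [[0,0,-2],[0,0,-4],[0,0,-6],[0,0,-8],[0,0,-10],[0,0,-12],[0,0,-14],[0,0,-16]], "slide": [[0,0,0.05],[0,0,0.05],[0,0,0.05],[0,0,0.05],[0,0,0.05],[0,0,0.05],[0,0,0.05],[0,0,0.05]], "hand": [0.2,0.2,0.2,0.2,0.2,0.2,0.2,0.2]}}

```text
clock: 13.92
tcp_pos: [0.6012, 0.1221, 0.1515]
orientation: [-0.91, -3.007, -0.004]
contact_force: [0.4, 3.6, -4.2]
grip_width: 0.0316
gripper_force: 41.1
```

Call:
{"op": "servo_tool", "data": {"turn": [[0,0,-2],[0,0,-2.1],[0,0,-2.1],[0,0,-2.1]], "slide": [[0,0,0],[0,0,0],[0,0,0],[0,0,0]], "hand": [0.2,0.2,0.2,0.2]}}

```text
clock: 14.42
tcp_pos: [0.6013, 0.1222, 0.1515]
orientation: [-1.168, -2.916, -0.004]
contact_force: [0.1, 5.4, -4.1]
grip_width: 0.0314
gripper_force: 41.2
```

```bash
python3 -c "
from h import *
print(st()['moment'])"
```

```text
t 14.43 tcp [0.6013 0.1222 0.1515] xyaw 136.35 zax [ 0.     0.003 -1.   ] F [ 0.06  5.35 -4.08] w 0.0314 g 41.2 j [ 0.13  0.52 -0.57  1.75  0.33  0.96  0.23]
[ 1.15342075 -0.04144818 -0.08677218]
```

Call:
{"op": "servo_tool", "data": {"turn": [[0,0,0],[0,0,0],[0,0,0],[0,0,0],[0,0,0],[0,0,0],[0,0,0]], "slide": [[0,0,0],[0,0,0],[0,0,0],[0,0,1],[0,0,2.2],[0,0,3.4],[0,0,3.4]], "hand": [0.75,0.75,0.75,0.75,0.75,0.75,0.75]}}

```text
clock: 15.3
tcp_pos: [0.6033, 0.1205, 0.2566]
orientation: [1.174, 2.908, 0.005]
contact_force: [0.5, 0.4, 0.3]
grip_width: 0.064
gripper_force: 0.0
```

Call:
{"op": "servo_tool", "data": {"turn": [[0,0,2],[0,0,4],[0,0,6.05],[0,0,6.05],[0,0,6.05],[0,0,6.05],[0,0,6.05]], "slide": [[-1.4,1.2,0],[-2.8,2.5,0],[-4.2,3.7,0],[-5.62,5.0,0],[-5.62,5.0,0],[-5.62,5.0,-1.5],[-5.62,5.0,-3]], "hand": [0.8,0.8,0.8,0.8,0.8,0.8,0.8]}}

```text
clock: 16.18
tcp_pos: [0.4339, 0.269, 0.1619]
orientation: [0.377, 3.118, -0.0]
contact_force: [-0.2, 0.2, 0.6]
grip_width: 0.0684
gripper_force: 0.0
```

```bash
python3 - <<'E'
from h import *
to((.4327,.2721,.0375),166.57)
im,d,W=cloud('wrist')
m=(W[...,2]>.058)&(W[...,2]<.075)&(im.max(2)<75); 
p=W[m]; q=(p[:,:2]-O); x=q@D; y=q@[.230,.9732]; k=(abs(y)<.02)&(x>-.24)&(x<-.15); p=p[k]; L=cv2.fitLine(p[:,:2].astype(np.float32),cv2.DIST_L2,0,.01,.01).ravel(); print(k.sum(),L,np.degrees(np.arctan2(L[1],L[0])),p[:,2].mean(), y[k].mean())
E
```

```text
t 16.18 tcp [0.4339 0.269  0.1619] xyaw 166.22 zax [ 0.001 -0.    -1.   ] F [-0.17  0.22  0.55] w 0.0684 g 0.0 j [-0.04  0.39 -0.78  1.97  0.35  0.91  0.33]
slide [-0.04  0.1  -4.15] turnz 0.07
1770 [ 0.9721732  -0.23426321  0.44321096  0.26964545] -13.548196 0.06499770714078584 0.0021420778096679868
```

Call:
{"op": "servo_tool", "data": {"turn": [[0,0,0.05],[0,0,0.05],[0,0,0.05],[0,0,0.05],[0,0,0.05]], "slide": [[-0.04,0.1,-1.5],[-0.04,0.1,-3],[-0.04,0.1,-4.15],[-0.04,0.1,-4.15],[-0.04,0.1,-4.15]], "hand": [0.8,0.8,0.8,0.8,0.8]}}

```text
clock: 16.85
tcp_pos: [0.4327, 0.2733, 0.0399]
orientation: [0.369, 3.119, 0.001]
contact_force: [-0.3, 0.3, -0.8]
grip_width: 0.0684
gripper_force: 0.0
```

Call:
{"op": "servo_tool", "data": {"turn": [[0,0,0],[0,0,0],[0,0,0],[0,0,0],[0,0,0],[0,0,0],[0,0,0],[0,0,0]], "slide": [[0,0,0],[0,0,0],[0,0,0],[0,0,0],[0,0,0],[0,0,0.5],[0,0,1.05],[0,0,1.05]], "hand": [0,0,0,0,0,0,0,0], "squeeze": 80}}

```text
clock: 17.85
tcp_pos: [0.4326, 0.2738, 0.0719]
orientation: [0.368, 3.118, 0.003]
contact_force: [0.7, 0.1, -0.3]
grip_width: 0.0108
gripper_force: 78.1
```

```bash
python3 -c "
from h import *
dsp()"
```

```text
t 17.85 tcp [0.4326 0.2738 0.0719] xyaw 166.54 zax [ 0.003  0.002 -1.   ] F [ 0.71  0.05 -0.31] w 0.0108 g 78.1 j [-0.13  0.53 -0.7   2.04  0.5   0.75  0.2 ]
grasp disp x,y -0.2093 0.0038 F along 0.67 lat 0.21
```

Call:
{"op": "servo_tool", "data": {"turn": [[0,0,0],[0,0,0],[0,0,0],[0,0,0],[0,0,0],[0,0,0],[0,0,0]], "slide": [[0.4,-0.18,-0.07],[0.8,-0.27,-0.07],[1.1,-0.34,-0.07],[1.2,-0.36,-0.07],[1.3,-0.39,-0.07],[1.4,-0.41,-0.07],[1.4,-0.41,-0.07]], "hand": [0,0,0,0,0,0,0]}}

```text
clock: 18.73
tcp_pos: [0.4735, 0.2605, 0.0679]
orientation: [-0.368, -3.119, 0.001]
contact_force: [-3.6, -1.3, -2.1]
grip_width: 0.0104
gripper_force: 78.0
```

```bash
python3 -c "
from h import *
dsp()"
```

```text
t 18.73 tcp [0.4735 0.2605 0.0679] xyaw 166.54 zax [-0.001 -0.    -1.   ] F [-3.62 -1.29 -2.1 ] w 0.0104 g 78.0 j [-0.09  0.57 -0.68  1.97  0.5   0.77  0.27]
grasp disp x,y -0.1665 0.0002 F along -3.23 lat -2.09
```

The shutter is free now: the paddle moved past the lock point at 3 N. I'll push it fully open.

Call:
{"op": "servo_tool", "data": {"turn": [[0,0,0],[0,0,0],[0,0,0],[0,0,0],[0,0,0],[0,0,0],[0,0,0],[0,0,0]], "slide": [[0.25,-0.06,0],[0.5,-0.12,0],[0.75,-0.18,0],[1.0,-0.24,0],[1.25,-0.3,0],[1.5,-0.35,0],[1.65,-0.39,0],[1.65,-0.39,0]], "hand": [0,0,0,0,0,0,0,0]}}

```text
clock: 19.73
tcp_pos: [0.5175, 0.25, 0.0666]
orientation: [-0.362, -3.112, 0.004]
contact_force: [-16.1, 1.2, 0.2]
grip_width: 0.0107
gripper_force: 78.7
```

```bash
python3 -c "
from h import *
dsp()"
```

```text
t 19.73 tcp [0.5175 0.25   0.0666] xyaw 166.72 zax [-0.009 -0.001 -1.   ] F [-16.1    1.2    0.24] w 0.0107 g 78.7 j [-0.05  0.62 -0.67  1.89  0.51  0.82  0.35]
grasp disp x,y -0.1213 0.0001 F along -15.94 lat -2.54
```

Call:
{"op": "servo_tool", "data": {"turn": [[0,0,0],[0,0,0],[0,0,0],[0,0,0],[0,0,0],[0,0,0],[0,0,0],[0,0,0]], "slide": [[0,0,0],[0,0,0],[0,0,0],[0,0,0],[0,0,0],[0,0,0],[0,0,0],[0,0,0]], "hand": [0,0,0,0,0,0,0,0]}}

```text
clock: 20.72
tcp_pos: [0.5175, 0.25, 0.0667]
orientation: [-0.362, -3.112, 0.004]
contact_force: [-16.5, 2.5, -0.0]
grip_width: 0.0107
gripper_force: 78.7
```

```bash
python3 - <<'E'
from h import *
dsp()
a=r.grab_frame('top')[0]; b=r.grab_frame('side')[0]
save('open.png',np.hstack([cv2.resize(a[120:260,130:290],(400,350),interpolation=2),cv2.resize(b[120:260,230:390],(400,350),interpolation=2)]))
E
```

```text
t 20.73 tcp [0.5175 0.25   0.0667] xyaw 166.73 zax [-0.009 -0.001 -1.   ] F [-16.47   2.49  -0.02] w 0.0107 g 78.7 j [-0.05  0.62 -0.67  1.89  0.51  0.82  0.35]
grasp disp x,y -0.1213 0.0001 F along -16.6 lat -1.36
```

View pics/open.png

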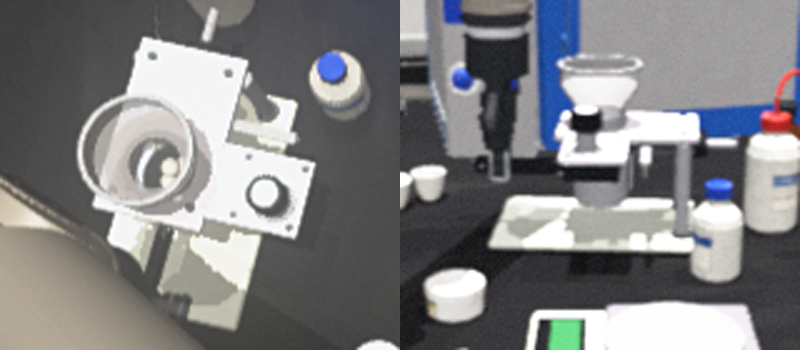

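The shutter is open and the cup is below the hopper. White balls show at (170,170) through the hole, so depth will tell whether they are in the cup or still in the hopper.

```bash
python3 - <<'E'
from h import *
im,d,W=cloud('top')
np.set_printoptions(linewidth=200)
print((W[176:198:1,182:208:2,2]*1000).round())
print(W[188,198],W[184,190]); print(im[176:198:2,182:208:2].min(2))
E
```

```text
[[158. 154. 153. 146. 141. 137. 139. 141. 151. 155. 164. 170. 208.]
 [160. 155. 149. 143. 135. 128. 130. 129. 131. 154. 160. 169. 208.]
 [157. 150. 143. 133. 129.  12.  11.  94.  88. 150. 160. 166. 207.]
 [153. 147. 139. 130.  14.  14.  95.  88.  85.  78. 157. 166. 209.]
 [153. 144. 137. 130.  nan  96.  89.  83.  73.  70. 156. 160. 211.]
 [150. 140. 134.  15.  13.  92.  85.  75.  69.  64. 153. 165. 207.]
 [150. 137. 127.  15.  95.  87.  77.  70.  62.  52. 154. 166. 207.]
 [147. 138.  15.  13.  91.  81.  74.  65.  74.  53.  55. 208. 206.]
 [145. 135.  15.  11.  86.  80.  68.  69.  76.  70. 151. 208. 209.]
 [146. 130.  14.  94.  87.  73.  66.  74.  69.  73. 151. 206. 203.]
 [147. 134.  13.  94.  82.  70.  70.  75.  71.  70. 154. 209. 206.]
 [146. 132.  13.  97.  80.  73.  67.  73.  74.  75. 153. 206. 194.]
 [149. 132.  14.  94.  81.  65.  52.  71.  72.  64. 210. 207. 192.]
 [148. 134.  12.  93.  79.  65.  50.  68.  70.  67. 207. 204. 190.]
 [156. 133.  13.  88.  76.  62.  49.  58.  64.  54. 209. 205. 185.]
 [155. 139.  15.  93.  74.  59.  55.  64.  57. 208. 207. 193. 138.]
 [154. 151. 
[... 372 characters left out ...]
4. 187.  42. 133. 134.]]
[0.64523967 0.23216615 0.07231885] [0.6521475  0.24748902 0.08585891]
[[194 181 165 129 147 123 127 136 167 183 181 192 238]
 [179 151 116 164 184 167 158 120 114 155 180 184 239]
 [176 113 115 213 244 134 111 109 110 116 176 187 242]
 [118 118 144 249 170 105 108 107 119 105 176 196 223]
 [116 110 247 242 107 105 116 208 220 159 223 218 162]
 [114 119 251 141 104 106 158 235 234 208 221 237 143]
 [118 140 252 108 107 104 129 231 231 185 219 229 151]
 [166 156 238 101 103 105 124 201 187 144 239 141 128]
 [176 161 234 101 104 104 178 239 225 229 167 136 120]
 [178 177 205 109 105 106 136 225 227 218 146 116 150]
 [182 178 181 174 165 166 190 230 206 147 119 147 156]]
```

Call:
{"op": "servo_tool", "data": {"turn": [[0,0,0],[0,0,0],[0,0,0],[0,0,0],[0,0,0],[0,0,0],[0,0,0],[0,0,0]], "slide": [[-0.3,0.07,0],[-0.8,0.19,0],[-1.3,0.31,0],[-1.8,0.43,0],[-2.3,0.54,0],[-2.8,0.66,0],[-3.3,0.78,0],[-3.8,0.9,0]], "hand": [0,0,0,0,0,0,0,0]}}

```text
clock: 21.88
tcp_pos: [0.4085, 0.2764, 0.0682]
orientation: [0.368, 3.119, 0.001]
contact_force: [-0.7, -0.5, -1.7]
grip_width: 0.0108
gripper_force: 78.3
```

Call:
{"op": "servo_tool", "data": {"turn": [[0,0,0],[0,0,0],[0,0,0],[0,0,0],[0,0,0]], "slide": [[-0.4,0.1,0],[-0.7,0.17,0],[-0.8,0.19,0],[-0.8,0.19,0],[-0.8,0.19,0]], "hand": [0,0,0,0,0]}}

```text
clock: 22.5
tcp_pos: [0.3857, 0.2816, 0.068]
orientation: [0.369, 3.12, 0.0]
contact_force: [0.4, -0.3, -1.7]
grip_width: 0.0107
gripper_force: 78.3
```

```bash
python3 - <<'E'
from h import *
dsp()
a,d,W=cloud('top'); b=r.grab_frame('side')[0]
save('back.png',np.hstack([cv2.resize(a[140:280,130:290],(450,394),interpolation=2),cv2.resize(b[120:260,230:370],(350,394),interpolation=2)]))
E
```

```text
t 22.5 tcp [0.3857 0.2816 0.068 ] xyaw 166.51 zax [ 0.  0. -1.] F [ 0.38 -0.33 -1.72] w 0.0107 g 78.3 j [-0.18  0.49 -0.71  2.11  0.49  0.7   0.12]
grasp disp x,y -0.2568 0.0005 F along 0.44 lat -0.23
```

View pics/back.png

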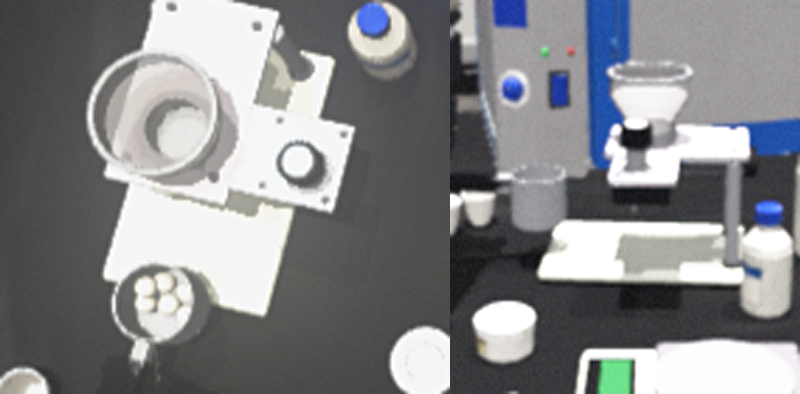

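The hopper is empty and the cup holds balls at (145-170,285-305); some may be hidden by the near wall. I'll go back to above the pan and count again there.

Call:
{"op": "servo_tool", "data": {"turn": [[0,0,0],[0,0,0],[0,0,0],[0,0,0],[0,0,0],[0,0,0],[0,0,0],[0,0,0]], "slide": [[0,0,0.4],[0,0,1.1],[0,0,1.9],[0,-0.3,2.6],[0.1,-1.0,2.8],[0.3,-2.0,2.8],[0.5,-3.1,2.8],[0.7,-4.2,2.8]], "hand": [0,0,0,0,0,0,0,0]}}

```text
clock: 23.6
tcp_pos: [0.4065, 0.1548, 0.1528]
orientation: [0.367, 3.119, 0.0]
contact_force: [0.3, -0.8, -2.4]
grip_width: 0.0106
gripper_force: 78.3
```

Call:
{"op": "servo_tool", "data": {"turn": [[0,0,0],[0,0,0],[0,0,0],[0,0,0],[0,0,0],[0,0,0],[0,0,0],[0,0,0]], "slide": [[0.3,-1.1,0],[0.6,-2.2,0],[0.9,-3.3,0],[1.4,-4.4,0],[1.9,-5.5,0],[2.4,-6.6,0],[2.9,-7.7,0],[3.3,-8.7,0]], "hand": [0,0,0,0,0,0,0,0]}}

```text
clock: 24.6
tcp_pos: [0.5057, -0.1066, 0.1528]
orientation: [0.368, 3.119, -0.0]
contact_force: [0.1, 0.7, -1.8]
grip_width: 0.0105
gripper_force: 78.3
```

Call:
{"op": "servo_tool", "data": {"turn": [[0,0,0],[0,0,0],[0,0,0],[0,0,0]], "slide": [[0.25,-0.4,0],[0.4,-0.6,0],[0.4,-0.6,0],[0.4,-0.6,0]], "hand": [0,0,0,0]}}

```text
clock: 25.1
tcp_pos: [0.5169, -0.1219, 0.1521]
orientation: [-0.365, -3.12, -0.001]
contact_force: [-0.3, -0.7, -1.6]
grip_width: 0.0108
gripper_force: 78.3
```

```bash
python3 - <<'E'
from h import *
to((.5173,-.1239,.0794),166.5)
im,d,W=cloud('top'); np.save('t5.npy',W)
exec(open('m.py').read().split('W=np')[0].split('import *',1)[1])
b=r.grab_frame('side')[0]
save('pan.png',np.hstack([cv2.resize(im[150:250,310:410],(480,480),interpolation=2),cv2.resize(b[200:300,270:370],(320,480),interpolation=2)]))
m=np.zeros(d.shape,bool); m[150:240,320:405]=1; m&=(W[...,2]>.168)&(W[...,2]<.19)&(im.min(2)>90); p=W[m]; print(len(p),p.mean(0),circ(p))
E
```

```text
t 25.1 tcp [ 0.5169 -0.1219  0.1521] xyaw 166.66 zax [-0.  0. -1.] F [-0.31 -0.7  -1.56] w 0.0108 g 78.3 j [ 0.63  0.41 -0.64  1.94  0.31  0.89  1.17]
slide [ 0.01 -0.07 -2.42] turnz -0.03
100 [ 0.65477026 -0.15065053  0.1773437 ] [ 0.6353 -0.1512  0.0314]
```

View pics/pan.png

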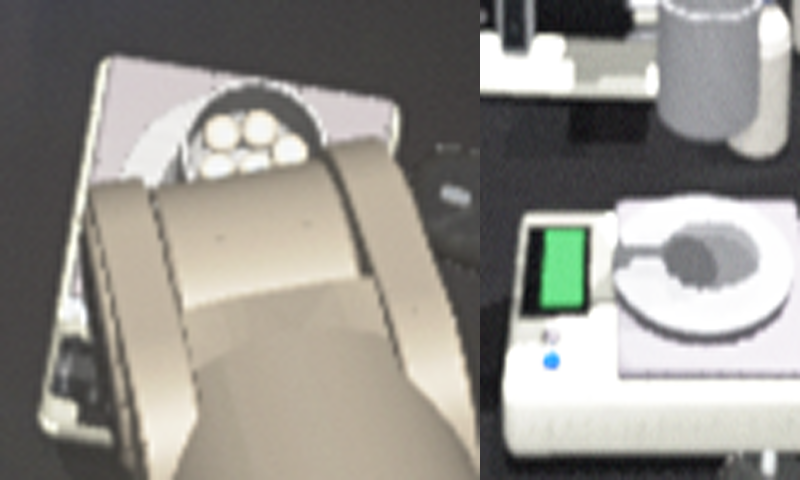

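Five balls show in the cup at (190-300,125-165) and the arm hides the rest of it. The rim's centre is within about 1 mm of the pan centre, so I'll lower.

Call:
{"op": "servo_tool", "data": {"turn": [[0,0,0],[0,0,0],[0,0,0],[0,0,0],[0,0,0],[0,0,0],[0,0,0],[0,0,0]], "slide": [[0,-0.03,-0.4],[0,-0.03,-0.9],[0,-0.03,-1.4],[0,-0.03,-1.8],[0,-0.03,-2.1],[0,-0.03,-2.25],[0,-0.03,-2.3],[0,-0.03,-2.3]], "hand": [0,0,0,0,0,0,0,0]}}

```text
clock: 26.2
tcp_pos: [0.5175, -0.1242, 0.0833]
orientation: [0.368, 3.119, -0.0]
contact_force: [0.1, -1.1, -1.2]
grip_width: 0.0104
gripper_force: 78.3
```

Call:
{"op": "servo_tool", "data": {"turn": [[0,0,0],[0,0,0],[0,0,0]], "slide": [[0,0,-0.04],[0,0,-0.07],[0,0,-0.07]], "hand": [0,0,0]}}

```text
clock: 26.58
tcp_pos: [0.5174, -0.1242, 0.0813]
orientation: [0.368, 3.12, -0.0]
contact_force: [-2.2, -0.3, 1.9]
grip_width: 0.0105
gripper_force: 78.9
```

```bash
python3 -c "
from h import *
st()"
```

```text
t 26.57 tcp [ 0.5174 -0.1242  0.0813] xyaw 166.54 zax [ 0. -0. -1.] F [-2.18 -0.27  1.89] w 0.0105 g 78.9 j [ 0.58  0.51 -0.58  1.99  0.4   0.76  1.1 ]
```

Light contact (+3 N). I'll go 1 mm further down, release and rise.

Call:
{"op": "servo_tool", "data": {"turn": [[0,0,0],[0,0,0],[0,0,0],[0,0,0],[0,0,0],[0,0,0],[0,0,0],[0,0,0]], "slide": [[0,0,-0.03],[0,0,-0.03],[0,0,-0.03],[0,0,-0.03],[0,0,-0.03],[0,0,-0.03],[0,0,0.5],[0,0,1.5]], "hand": [0,0,0.5,0.7,0.7,0.7,0.7,0.7]}}

```text
clock: 27.58
tcp_pos: [0.5166, -0.124, 0.1265]
orientation: [-0.367, -3.118, -0.001]
contact_force: [0.3, 0.0, 1.5]
grip_width: 0.06
gripper_force: 0.0
```

Call:
{"op": "servo_tool", "data": {"turn": [[0,0,0],[0,0,0],[0,0,0],[0,0,0],[0,0,0],[0,0,0],[0,0,0],[0,0,0]], "slide": [[0,0,1.5],[0,0,3],[0,0,4],[-0.5,-2,5],[-1.0,-4,5],[-1.5,-6,5],[-2,-8,5],[-2,-8,5]], "hand": [0.7,0.7,0.7,0.7,0.7,0.7,0.7,0.7]}}

```text
clock: 28.58
tcp_pos: [0.4542, -0.37, 0.2764]
orientation: [-0.382, -3.118, 0.003]
contact_force: [0.6, 0.3, -0.2]
grip_width: 0.0598
gripper_force: 0.0
```

```bash
python3 - <<'E'
from h import *
st()
im,d,W=cloud('top')
exec(open('m.py').read().split('W=np')[0].split('import *',1)[1])
save('end.png',np.hstack([cv2.resize(im[120:280,130:290],(400,400),interpolation=2),cv2.resize(im[150:250,310:410],(400,400),interpolation=2)]))
m=np.zeros(d.shape,bool); m[150:240,320:405]=1; a=m&(W[...,2]>.106)&(W[...,2]<.118)&(im.min(2)>90); print(a.sum(),W[a][:,2].mean(),circ(W[a]))
a=m&(W[...,2]>.051)&(W[...,2]<.06)&(im.min(2)>150); print("pan",circ(cv2.convexHull(W[a][:,:2].astype(np.float32))[:,0]))
E
```

```text
t 28.57 tcp [ 0.4542 -0.37    0.2764] xyaw 166.02 zax [-0.001 -0.002 -1.   ] F [ 0.56  0.26 -0.24] w 0.0598 g 0.0 j [ 1.01  0.34 -0.56  1.69  0.2   1.16  1.73]
203 0.10837669562866765 [ 0.62   -0.1505  0.0419]
pan [ 0.6343 -0.1515  0.0597]
```

View pics/end.png

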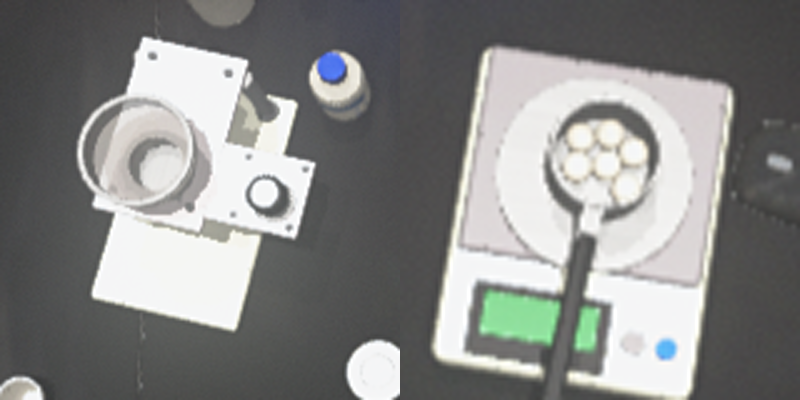

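All six balls are in the cup, upright in the middle of the pan; the hopper is empty, and the tin and bottle have not moved. I'll check the shutter by depth and hand in.

```bash
python3 - <<'E'
from h import *
im,d,W=cloud('top')
print((W[178:196:2,184:204:2,2]*1000).round()); z=W[178:196,184:204,2]
if np.nanmin(z)>.1: print(r.hand_in())
E
```

```text
[[152. 141. 139. 130. 122. 118. 123. 122. 151. 159.]
 [144. 136. 129. 122. 126. 124. 120. 123. 121. 158.]
 [139. 130. 123. 122. 122. 123. 123. 122. 122. 154.]
 [133. 120. 123. 124. 123. 122. 122. 121. 122. 152.]
 [137. 123. 122. 122. 122. 125. 123. 126. 119. 155.]
 [134. 121. 122. 123. 123. 122. 124. 125. 124. 207.]
 [134. 123. 124. 122. 122. 127. 122. 123. 123. 208.]
 [148. 122. 121. 122. 123. 122. 124. 121.  nan 205.]
 [157. 151. 121. 121. 122. 122. 156. 207. 204. 193.]]
the job is handed in; nothing more can be done
None
```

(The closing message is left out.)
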